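# Clamp a white tile in the scoring jig with its wing nut

## Task

Push the white tile along the jig's base until it lies flat and flush against the end stop, with its edge under the toe of the clamp. Then tighten the wing nut clockwise, in short turns between the two guide rods and without hitting them hard, until it will go no further and the clamp holds the tile firmly; let go. Leave the flask and the two bottles beside the jig where they stand.

Things in the scene. Friction and masses are not known exactly. Their poses are not given: they have to be found in the camera images.
- jig: scoring jig, fixed to the bench: flat grey-painted base, x = -185 to +160 mm, y = -100 to +100 mm, top 15 mm above the bench; origin on the bench, z up. The tile slides on it along +x, between two steel side rails 8 mm high with inner faces at y = +-85 mm, up to the end stop. Behind the stop stands the clamp.
- stop (a point): middle of the end stop's face, at the base's top (jig x = 75 mm), axes as the jig's; the stop is a steel bar across the jig, 170 mm long, 12 mm thick and 14 mm high, its face looking to -x.
- tile: plain white square tile, 165 x 165 x 12 mm, about 0.5 kg, loose on the jig's base; origin at the centre of its underside, x and y along its edges and nearly along those of the jig. It starts 40 to 80 mm short of the stop; home, its origin is 82.5 mm before the stop (jig x = -7.5 mm). 2.5 mm of play to each rail.
- clamp_bar: clamp strap of dark steel, 100 x 30 x 12 mm along the jig's x, with a cross-arm on brass bushes round the guide rods; slides only up and down. Origin on the nut's axis (jig x = 105, y = 0), at the strap's underside. Its toe reaches forward over the stop and carries the pad.
- toe (a point): centre of the underside of the rubber pad under the strap's toe, 20 mm across, at jig x = 58 mm. Before tightening it stands 2 to 6 mm above the height of the tile's top, so the tile slides in under it. It is sprung, 6 N per mm.
- nut_wings (a point): wing nut on the strap: two flat upright wings along this point's x, 62 mm tip to tip, 9 mm thick (along y), with a round hub 26 mm across under them. The point is on the nut's axis, 7 mm below the wings' tops and 22 mm above the hub's top; it starts about 91 to 95 mm above the bench and sinks with the nut. x turns with the nut.
- wing_nut (a joint): turn of the wing nut in rad, growing clockwise seen from above, which tightens: nut and strap sink 12 mm a turn (1.91 mm per rad). Starts at 0.1 to 1.8; the pad meets the tile at about 3.1; hard stop at 4.71, with the pad pressed in 3 mm (18 N). Friction 0.06 N m; it stays where it is left.
- guide_rods: the two upright fixed steel guide rods beside the wing nut, each 12 mm thick, 44 mm from the nut's axis along +y and -y of the jig, their tops 95 mm above the bench, the wings' tops being 3 to 6 mm higher at the start and 3 mm lower at the end; a wing tip that points at a rod clears it by 7 mm. Origin midway between their feet, on the base's top, axes as the jig's. Fingers opened wide do not fit between them.
- flask: clear conical flask, 85 mm across the foot, 144 mm high, standing loose beside the jig; origin at the centre of its underside. To be left alone.
- dropper_bottle: white dropper bottle, 55 mm across, 153 mm high, standing loose beside the jig; origin at the centre of its underside. To be left alone.
- dark_bottle: small dark reagent bottle, 51 mm across, 93 mm high, standing loose beyond the clamp end of the jig; origin at the centre of its underside. To be left alone.
Not all that is in view belongs to the job. Of the things that look like the tile, the largest one is meant.

How it is judged:
By the outcome, as a careful person would: the job done as asked, in the order asked, and still so for the second after the job is handed in, with the robot touching nothing.
It also fails if it takes over 58 s, if anything falls off the work surface, if the arm or the gripper's body presses on something with over 40 N, if the wrist force passes 120 N, or if a joint passes its speed limit or range.

## Robot

A 6-joint arm with a two-finger parallel gripper is mounted at the origin on a cart in front of the work surface, level with it; the furniture and walls round the work are solid. World frame = base frame: x ahead of the robot, y to its left, z up, the work surface at z = 0. Lengths are in m, angles in rad, forces in N, time in s.
With the tool pointing down it reaches from about 0.275 to 0.825 m from the base axis. Payload 4.9 kg.
Tool frame: the origin (TCP) lies midway between the tips of the shut fingers; the grasp point (between the pads) lies 19 mm behind it; z points along the fingers, x is the direction in which the jaws open and shut, and the axes are right-handed (so a half turn about z gives the same grasp; the last joint's range is limited). The gripper opens to 85 mm and grips with 20 to 120 N. Pads are 22 mm wide; open, the fingers measure 114 mm over their backs; the gripper's body (76 mm by 85 mm) begins 54 mm behind the grasp point. The pads swing forward as they close: fully open they stand 13 mm farther back than shut.
Start: joints at [1.095, 0.326, -0.193, 1.052, 0, 1.437], TCP at [0.184, 0.518, 0.231] pointing down, gripper open.
Joint ranges: [-2.65, 2.65], [-0.97, 1.79], [-1.3, 1.35], [-1.93, 2.1], [-1.47, 1.37], [-3.14, 3.14]. Speed limits (rad/s): [2.57, 2.57, 3.14, 3.14, 3.14, 3.14].

## Interface

Orientations are given as a 3x3 rotation matrix whose columns are the frame's x, y, z axes.
In Python, from plant import ctrl gives the robot as it stands. Calls block until the motion is done:
- ctrl.movep(position, orientation): joint-space move of the TCP to a pose.
- ctrl.move_straight(position, attitude=None, speed=0.15, stop_force=None): straight line of the TCP; attitude=None keeps the orientation; speed is the mean speed in m/s. With stop_force (N) it stops when the force on the tool has changed by that much, and returns True; else False.
- ctrl.move_j(angles): joint-space move.
- ctrl.set_gripper(opening): finger opening in m; the grip force is fixed at half the most; returns when the fingers have stopped.
- ctrl.dwell(seconds).
- ctrl.inverse_kinematics(position, orientation): joint angles nearest the present ones, or None.
- ctrl.observe(): the state.
- ctrl.grab_frame(name): name is "scene" or "side" or "wrist"; returns the picture (480x640x3 uint8, blue, green, red); there is no depth.
- ctrl.camera_info(name): a dict with "fx", "fy", "cx", "cy" (pixels), "T" (4x4, takes a point from camera to world coordinates). Camera axes: x right, y down, z forward; pixel columns grow to the right and rows downward; lengths in m; the calibration is good to about 2 mm. A picture is of the moment at which its call begins: read the wrist's pose just before it. camera_info takes no time and is no camera call; for the wrist camera it gives the pose at the moment of the call.
A pose or a line that the arm cannot do raises ctrl.IKError and nothing moves.
- ctrl.sign_off(): hands the job in, once; it reports no verdict.
The state is a dict: "time": time; "qpos": joint angles; "joint_velocities": joint speeds; "tau": joint torques, N m; "position": TCP position; "ee_rot": TCP orientation; "ft_force": force on the tool from outside, world axes, zero at the start; "wrist_torque": the same for the moment, N m; "width": finger opening in m.
Only numpy, scipy, OpenCV 4.12 (cv2) and the standard library are available. Lean on these libraries where they do the work, as an engineer would, in place of code of your own. Each camera call takes 0.05 s, during which the arm holds its last target. There are 200 camera calls.

## Working session

There is one attempt and no reset: what is moved stays moved. The work goes in short steps, each a Python script; the robot and the scene stay as the last script left them, time stands still between calls to the robot, and variables do not carry over. Pictures are saved under pics/ and viewed, about 8 in all and at most 12, crops included, and the job is handed in when it is done.

```bash
ls; mkdir -p pics; python3 - <<'E'
from plant import ctrl
import cv2, numpy as np
for n in ("scene","side"):
    cv2.imwrite(f"pics/{n}0.png",ctrl.grab_frame(n)); i=ctrl.camera_info(n); print(n,i["fx"],i["cx"],i["cy"],np.round(i["T"],3).tolist())
s=ctrl.observe();print(s["time"],s["position"],np.round(s["ee_rot"],2).tolist())
E
```

```text
pics
scene 619.7952790695383 315.22366507656085 246.1896886390963 [[0.556, -0.603, 0.572, -0.143], [-0.831, -0.405, 0.382, -0.552], [0.002, -0.688, -0.726, 1.011], [0.0, 0.0, 0.0, 1.0]]
side 531.1546009888888 310.3382768268749 246.19981740364148 [[-0.993, -0.052, 0.108, 0.446], [-0.118, 0.574, -0.811, 0.967], [-0.02, -0.817, -0.576, 0.833], [0.0, 0.0, 0.0, 1.0]]
0.1 [0.184103   0.51770864 0.23056546] [[0.34, 0.94, -0.0], [0.94, -0.34, -0.0], [-0.0, -0.0, -1.0]]
```

View pics/scene0.png

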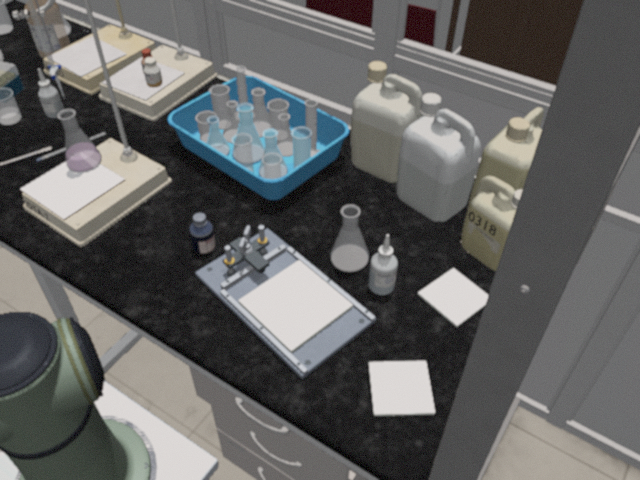

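View pics/side0.png

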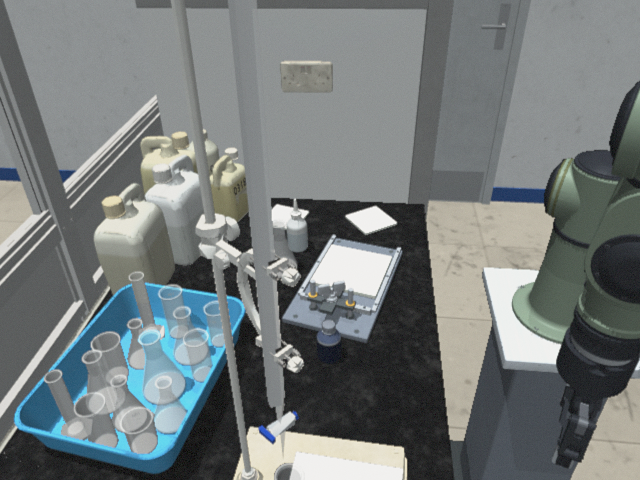

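Candidates for the tile: (297,305) on the jig, (401,387) and (455,297) loose on the bench and smaller. I choose the one on the jig and check it in a close crop.

```bash
cat > h.py <<'E'
from plant import ctrl
import cv2, numpy as np
def ray(n,u,v,z,info=None):
    i=info or ctrl.camera_info(n);T=np.array(i["T"])
    d=T[:3,:3]@[(u-i["cx"])/i["fx"],(v-i["cy"])/i["fy"],1]
    return T[:3,3]+d*(z-T[2,3])/d[2]
def proj(n,P,info=None):
    i=info or ctrl.camera_info(n);T=np.array(i["T"])
    c=(np.atleast_2d(P)-T[:3,3])@T[:3,:3]
    return np.c_[c[:,0]/c[:,2]*i["fx"]+i["cx"],c[:,1]/c[:,2]*i["fy"]+i["cy"]]
E
python3 - <<'E'
from h import *
for p in [(196,272),(270,229),(374,319),(303,370)]: print(ray("scene",*p,.015).round(4))
im=cv2.imread("pics/scene0.png")[220:380,185:385]
cv2.imwrite("pics/c1.png",cv2.resize(im,(800,640),interpolation=cv2.INTER_CUBIC)[:600])
E
```

```text
[0.4376 0.1396 0.015 ]
[0.6294 0.0863 0.015 ]
[ 0.5413 -0.2373  0.015 ]
[ 0.3656 -0.1867  0.015 ]
```

View pics/c1.png

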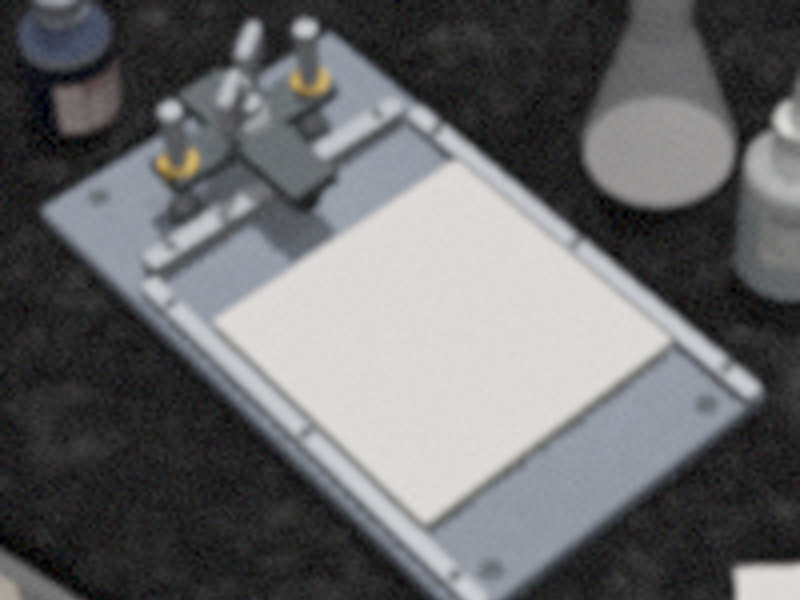

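```bash
cat >> h.py <<'E'
from scipy.optimize import least_squares
def fit(n,pts,uv,x0,info=None):
    pts=np.array(pts,float);uv=np.array(uv,float)
    def w(p):
        c,s=np.cos(p[2]),np.sin(p[2]); return np.c_[p[0]+c*pts[:,0]-s*pts[:,1],p[1]+s*pts[:,0]+c*pts[:,1],pts[:,2]]
    r=least_squares(lambda p:(proj(n,w(p),info)-uv).ravel(),x0,loss="soft_l1")
    return r.x,(proj(n,w(r.x),info)-uv)
E
python3 - <<'E'
from h import *
f=lambda l:np.array(l)/4+[184.6,219.6]
print("rodtops",[ray("scene",*p,.095).round(4) for p in f([(305,24),(171,107)])])
t=f([(453,160),(670,345),(430,525),(218,320)]);c=np.array([ray("scene",*p,.027) for p in t]);print(c.round(4),c.mean(0),[np.linalg.norm(c[i]-c[i-1]).round(4) for i in range(4)])
x,r=fit("scene",[(.160,.1,.015),(.160,-.1,.015),(-.185,-.1,.015),(.105,.044,.095),(.105,-.044,.095)],f([(42,210),(332,33),(762,393),(171,107),(305,24)]),[.5,-.05,1.8]);print(x,r.round(2).tolist())
c,s=np.cos(x[2]),np.sin(x[2]);R=np.array([[c,-s],[s,c]])
o=(np.array([ray("scene",*p,.027)[:2] for p in t])-x[:2])@R;print("tile in jig",o.round(4),o.mean(0))
i=ctrl.camera_info("wrist");T=np.array(i["T"]);s=ctrl.observe();print(i["fx"],i["cx"],i["cy"],"cam in tool",np.round(s["ee_rot"].T@(T[:3,3]-s["position"]),3),np.round(s["ee_rot"].T@T[:3,:3],3).tolist())
# look pose: tool x along jig y
for h in (.25,.3,.35):
  for yaw in np.arange(-3.14,3.14,.4):
    X=np.array([np.cos(yaw),np.sin(yaw),0]);O=np.c_[X,np.cross([0,0,-1],X),[0,0,-1]]
    q=ctrl.inverse_kinematics([x[0],x[1],h],O); 
    if q is not None: print(h,yaw.round(2),np.round(q,2)[[0,5]])
E
```

```text
rodtops [array([0.5648, 0.057 , 0.095 ]), array([0.4789, 0.0771, 0.095 ])]
[[ 0.5789 -0.0264  0.027 ]
 [ 0.5369 -0.1883  0.027 ]
 [ 0.3824 -0.1503  0.027 ]
 [ 0.4232  0.0097  0.027 ]] [ 0.48035407 -0.08882075  0.027     ] [np.float64(0.1599), np.float64(0.1672), np.float64(0.1591), np.float64(0.1651)]
[ 0.4946437  -0.03556888  1.32062007] [[-0.81, -0.96], [-0.1, -0.75], [0.98, 0.17], [-0.24, 0.27], [0.22, 0.74]]
tile in jig [[ 0.0297 -0.0794]
 [-0.1375 -0.0788]
 [-0.139   0.0803]
 [ 0.0262  0.0805]] [-0.05513183  0.00066095]
369.1726940769972 315.59783453082156 242.81994256377948 cam in tool [-0.    -0.066 -0.142] [[1.0, -0.001, 0.001], [0.001, 0.965, 0.263], [-0.001, -0.263, 0.965]]
0.25 -3.14 [-0.22 -1.79]
0.25 -2.74 [-0.22 -2.19]
0.25 -2.34 [-0.22 -2.59]
0.25 -1.94 [-0.22 -2.99]
0.25 -1.54 [-0.22  2.89]
0.25 -1.14 [-0.22  2.49]
0.25 -0.74 [-0.22  2.09]
0.25 -0.34 [-0.22  1.69]
0.25 0.06 [-0.22  1.29]
0.25 0.46 [-0.22  0.89]
0.25 0.86 [-0.22  0.49]
0.25 1.26 [-0.22  0.09]
0.25 1.66 [-0.22 -0.31]
0.25 2.06 [-0.22 -0.71]
0.25 2.46 [-0.22 -1.11]
0.25 2.86 [-0.22 -1.51]
0.3 -3.14 [-0.22 -1.79]
0.3 -2.74 [-0.22 -2.19]
0.3 -2.34 [-0.22 -2.59]
0.3 -1.94 [-0.22 -2.99]
0.3 -1.54 [-0.22  2.89]
0.3 -1.14 [-0.22  2.49]
0.3 -0.74 [-0.22  2.09]
0.3 -0.34 [-0.22  1.69]
0.3 0.06 [-0.22  1.29]
0.3 0.46 [-0.22  0.89]
0.3 0.86 [-0.22  0.49]
0.3 1.26 [-0.22  0.09]
0.3 1.66 [-0.22 -0.31]
0.3 2.06 [-0.22 -0.71]
0.3 2.46 [-0.22 -1.11]
0.3 2.86 [-0.22 -1.51]
0.35 -3.14 [-0.22 -1.79]
0.35 -2.74 [-0.22 -2.19]
0.35 -2.34 [-0.22 -2.59]
0.35 -1.94 [-0.22 -2.99]
0.35 -1.54 [-0.22  2.89]
0.35 -1.14 [-0.22  2.49]
0.35 -0.74 [-0.22  2.09]
0.35 -0.34 [-0.22  1.69]
0.35 0.06 [-0.22  1.29]
0.35 0.46 [-0.22  0.89]
0.35 0.86 [-0.22  0.49]
0.35 1.26 [-0.22  0.09]
0.35 1.66 [-0.22 -0.31]
0.35 2.06 [-0.22 -0.71]
0.35 2.46 [-0.22 -1.11]
0.35 2.86 [-0.22 -1.51]
```

The tile is chosen: it's 165 mm and lies between the rails. The jig fit has residuals of about 1 px. Next I'll look from above with the wrist camera.

```bash
cat >> h.py <<'E'
def tool(phi):
    X=np.array([np.cos(phi),np.sin(phi),0]);return np.c_[X,np.cross([0,0,-1],X),[0,0,-1]]
J=[0.4946,-0.0356,1.3206]
def W(x,y,z):
    c,s=np.cos(J[2]),np.sin(J[2]);return np.array([J[0]+c*x-s*y,J[1]+s*x+c*y,z])
def st():
    s=ctrl.observe();print("t",round(s["time"],2),"pos",np.round(s["position"],4),"F",np.round(s["ft_force"],1),"w",round(s["width"],4));return s
E
python3 - <<'E'
from h import *
print("stand rod foot",ray("scene",128,155,.03).round(3),"flask",ray("scene",350,262,0).round(3),"dropper",ray("scene",383,286,0).round(3),"dark",ray("scene",203,248,0).round(3))
O=tool(J[2]+np.pi/2)
ctrl.movep([.28,.29,.26],O)
ctrl.movep(W(0.0,0,.22),O)
st(); i=ctrl.camera_info("wrist"); cv2.imwrite("pics/w1.png",ctrl.grab_frame("wrist")); np.save("w1.npy",i,allow_pickle=True)
st()
E
```

```text
stand rod foot [0.63  0.533 0.03 ] flask [ 0.657 -0.111  0.   ] dropper [ 0.637 -0.205  0.   ] dark [0.509 0.184 0.   ]
t 3.41 pos [ 0.4944 -0.0346  0.2201] F [-0.5 -0.3 -0.1] w 0.0852
t 3.46 pos [ 0.4944 -0.0344  0.2202] F [ 0.2 -0.1  0.7] w 0.0853
```

View pics/w1.png

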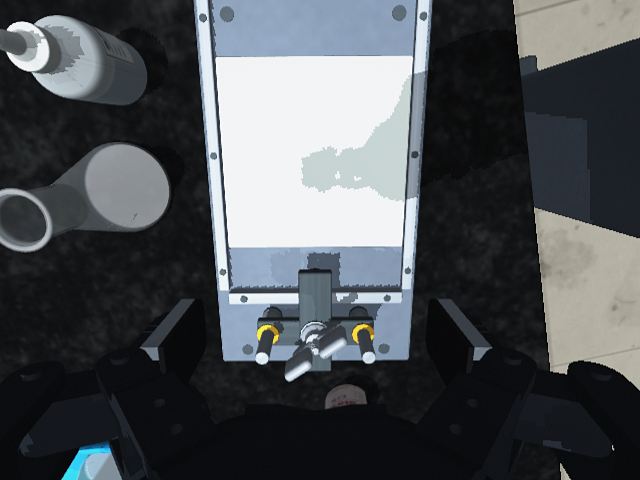

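```bash
python3 - <<'E'
from h import *
im=cv2.imread("pics/w1.png")[235:385,215:415]
cv2.imwrite("pics/c2.png",cv2.resize(im,(800,600),interpolation=cv2.INTER_CUBIC))
E
```

```text
(no output)
```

View pics/c2.png

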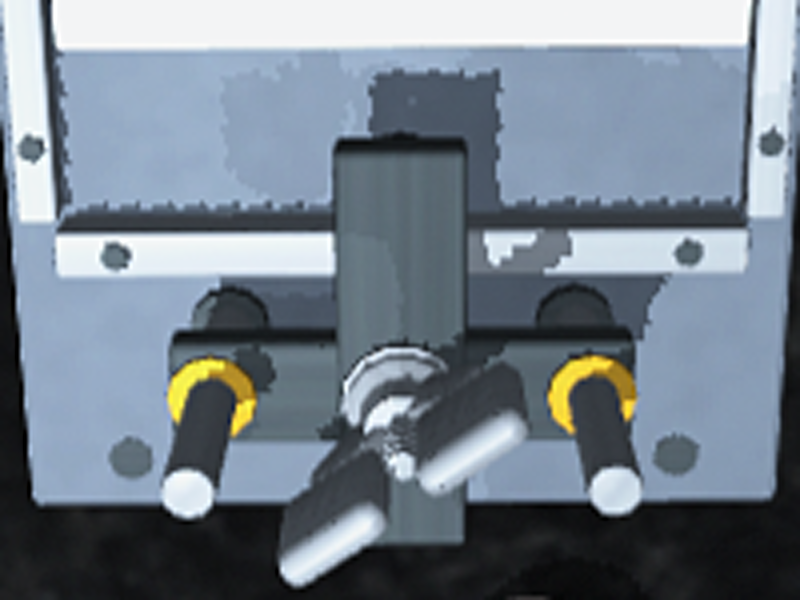

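```bash
python3 - <<'E'
from h import *
i=np.load("w1.npy",allow_pickle=True).item()
f=lambda l:(np.array(l)+.5)/4-.5+[215,235]
uv=np.r_[f([(35,502),(775,500),(188,493),(615,491)])]
# rods' left in image = -? left image = tool -x = jig -y
x,r=fit("wrist",[(.16,-.1,.015),(.16,.1,.015),(.105,-.044,.095),(.105,.044,.095)],uv,J,i)
print(x,r.round(2).tolist())
c,s=np.cos(x[2]),np.sin(x[2]);R=np.array([[c,-s],[s,c]])
g=lambda p,z:(ray("wrist",*p,z,i)[:2]-x[:2])@R
print("rods",[g(p,.095).round(4) for p in uv[2:]])
print("stop top rear/front edge",[g(p,.029).round(4) for p in f([(57,275),(745,270),(57,237),(745,230)])])
print("tile front",[g(p,.027).round(4) for p in f([(57,50),(747,47)])],"rear",[g(p,.027).round(4) for p in [(216,57),(412,56)]])
w=[g(p,.1) for p in f([(335,545),(473,455)])];d=w[1]-w[0];print("wings",w,np.mean(w,0),"angle deg jig",np.degrees(np.arctan2(d[1],d[0])))
w=[g(p,.1) for p in f([(290,575),(518,426)])];d=w[1]-w[0];print("tips",w,np.mean(w,0),np.linalg.norm(d),np.degrees(np.arctan2(d[1],d[0])))
E
```

```text
[ 0.49543787 -0.03644209  1.32656808] [[-1.51, 0.9], [0.92, 0.62], [-0.29, -0.46], [0.43, -0.41]]
rods [array([ 0.1054, -0.0438]), array([0.1054, 0.0437])]
stop top rear/front edge [array([ 0.0869, -0.0844]), array([0.0864, 0.0839]), array([ 0.0769, -0.0837]), array([0.0759, 0.0833])]
tile front [array([ 0.0302, -0.0811]), array([0.0303, 0.0817])] rear [array([-0.1333, -0.0808]), array([-0.1332,  0.0813])]
wings [array([ 0.11434356, -0.01359336]), array([0.09393324, 0.0142927 ])] [0.1041384  0.00034967] angle deg jig 126.20109086072425
tips [array([ 0.12131598, -0.02291388]), array([0.08751336, 0.02317045])] [0.10441467 0.00012828] 0.05715227460972934 126.25986056772487
```

```bash
sed -i 's/^J=.*/J=[.4953,-.0364,1.3262]/' h.py; python3 - <<'E'
from h import *
O=tool(J[2]+np.pi/2)
ctrl.set_gripper(.05)
ctrl.movep(W(-.160,0,.08),O); st()
ctrl.move_straight(W(-.160,0,.035),speed=.1)
print(ctrl.move_straight(W(-.160,0,.012),speed=.02,stop_force=5)); s=st(); z=s["position"][2]
ctrl.move_straight(W(-.160,0,max(z,.012)+.004),speed=.03); st()
print(ctrl.move_straight(W(-.092,0,max(z,.012)+.004),speed=.035,stop_force=14)); s=st()
c,sn=np.cos(J[2]),np.sin(J[2]);print("jig x,y",np.array([[c,sn],[-sn,c]])@(s["position"][:2]-J[:2]))
E
```

```text
t 4.76 pos [ 0.4573 -0.1915  0.0807] F [ 0.1 -0.1  0.1] w 0.0498
True
t 6.5 pos [ 0.4564 -0.1915  0.012 ] F [-0.1  0.   5.2] w 0.0502
t 6.81 pos [ 0.4566 -0.1917  0.0161] F [1.  0.1 0. ] w 0.0499
True
t 8.41 pos [ 0.4713 -0.1336  0.016 ] F [ 0.1 -1.5  2. ] w 0.0497
jig x,y [-0.10013511 -0.00029665]
```

```bash
python3 - <<'E'
from h import *
def jx(s):
    c,sn=np.cos(J[2]),np.sin(J[2]);return (np.array([[c,sn],[-sn,c]])@(s["position"][:2]-J[:2])).round(4)
print(ctrl.move_straight(W(-.092,0,.0165),speed=.015,stop_force=18)); print(jx(st()))
ctrl.move_straight(W(-.125,0,.0165),speed=.1); 
ctrl.move_straight(W(-.125,0,.12),speed=.2)
O=tool(J[2]+np.pi/2); ctrl.movep(W(0.0,0,.22),O); ctrl.dwell(.2)
i=ctrl.camera_info("wrist"); im=ctrl.grab_frame("wrist"); np.save("w2.npy",i,allow_pickle=True);cv2.imwrite("pics/w2.png",im)
cv2.imwrite("pics/c3.png",cv2.resize(im[235:385,215:415],(800,600),interpolation=cv2.INTER_CUBIC)); st()
E
```

```text
True
t 8.84 pos [ 0.4711 -0.1337  0.0162] F [-0.5 -1.8  1.3] w 0.0504
[-1.003e-01 -1.000e-04]
t 10.83 pos [ 0.4945 -0.0373  0.2187] F [-0.7 -0.5  0.5] w 0.0501
```

View pics/c3.png

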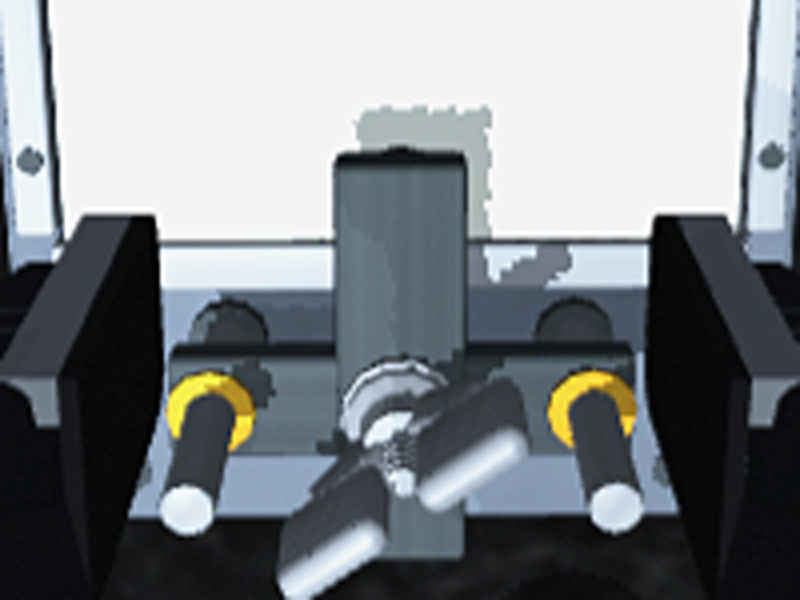

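The tile is flush: a thin, even line shows along the stop at crop row 241, and the toe is over the tile edge. Next is the first bite on the nut.

```bash
cat >> h.py <<'E'
K=.00191
def turn(phi0,z0,d,steps):
    for a in np.linspace(d/steps,d,steps):
        ctrl.movep(W(.105,0,z0-K*a),tool(phi0-a)); s=ctrl.observe()
        print(round(s["time"],2),"a",round(a,2),"q6",round(s["qpos"][5],2),"F",np.round(s["ft_force"],1),"M",np.round(s["wrist_torque"],2),"w",round(s["width"],4))
E
python3 - <<'E'
from h import *
phi=J[2]+np.radians(126.2)-np.pi/2; z=.0753
ctrl.set_gripper(.03)
ctrl.movep(W(.105,0,.14),tool(phi)); print(np.round(st()["qpos"],2))
ctrl.move_straight(W(.105,0,.10),speed=.1)
hit=ctrl.move_straight(W(.105,0,z),speed=.04,stop_force=5); print(hit); st()
if not hit:
    ctrl.set_gripper(0); s=st(); print(s["wrist_torque"])
    turn(phi,z,.3,2)
E
```

```text
t 12.22 pos [0.5209 0.0653 0.1403] F [-0.   0.3  0.4] w 0.0299
[-0.02  0.36 -0.39  0.82 -0.   -0.4 ]
False
t 13.54 pos [0.5208 0.0655 0.0753] F [ 0.7 -0.4 -0.1] w 0.03
t 13.86 pos [0.5206 0.0664 0.0757] F [-2.2  3.9  4. ] w 0.0077
[0.69889298 0.35294597 0.01794898]
14.12 a 0.15 q6 -0.26 F [-2.   4.8  5. ] M [ 0.97  0.48 -0.07] w 0.0075
14.39 a 0.3 q6 -0.11 F [-2.7  4.5  4.7] M [ 0.97  0.5  -0.09] w 0.0077
```

```bash
python3 - <<'E'
from h import *
phi=J[2]+np.radians(126.2)-np.pi/2; z=.0753
turn(phi-.3,z-K*.3,.9,6)
phi-=1.2; z-=K*1.2
ctrl.set_gripper(.03); ctrl.move_straight(W(.105,0,.115),speed=.15); st()
ctrl.movep(W(0.0,0,.22),tool(J[2]+np.pi/2)); 
i=ctrl.camera_info("wrist"); im=ctrl.grab_frame("wrist"); np.save("w3.npy",i,allow_pickle=True)
cv2.imwrite("pics/c4.png",cv2.resize(im[235:385,215:415],(800,600),interpolation=cv2.INTER_CUBIC)); st()
E
```

```text
14.66 a 0.15 q6 0.04 F [-1.7  4.2  5.1] M [ 0.95  0.49 -0.09] w 0.008
14.93 a 0.3 q6 0.19 F [-3.2  5.   5.5] M [ 0.99  0.52 -0.09] w 0.0075
15.19 a 0.45 q6 0.34 F [-1.9  4.8  5.5] M [ 0.97  0.56 -0.05] w 0.0078
15.46 a 0.6 q6 0.49 F [-2.7  3.6  5.7] M [ 0.96  0.53 -0.05] w 0.0077
15.72 a 0.75 q6 0.64 F [-2.   4.9  5.2] M [ 0.94  0.5  -0.07] w 0.0078
15.99 a 0.9 q6 0.79 F [-2.4  5.   5.6] M [ 0.99  0.61 -0.11] w 0.0078
t 16.77 pos [0.5211 0.0653 0.1151] F [ 0.4  0.2 -0.5] w 0.0296
t 18.83 pos [ 0.4952 -0.0362  0.2196] F [0.2 0.9 0.3] w 0.0301
```

View pics/c4.png

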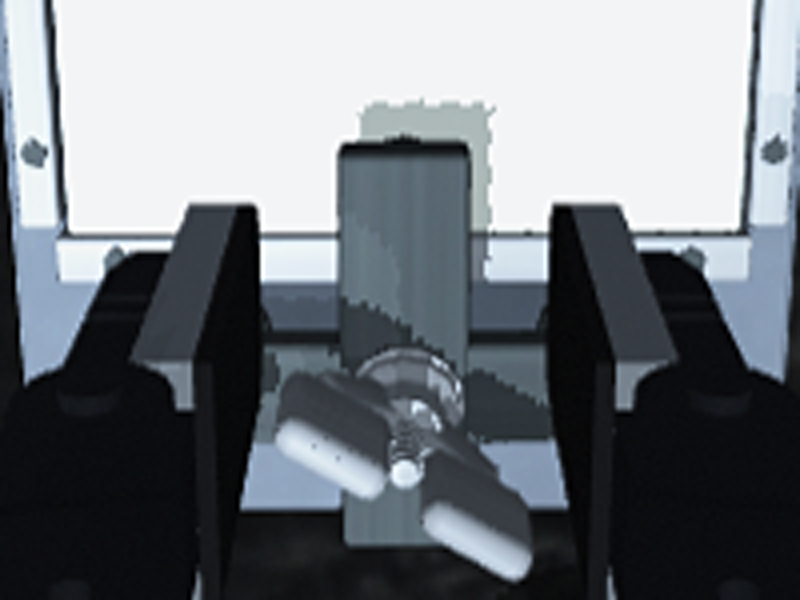

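```bash
cat >> h.py <<'E'
def regrip(phi,z):
    ctrl.movep(W(.105,0,.115),tool(phi)); ctrl.move_straight(W(.105,0,.095),speed=.1)
    hit=ctrl.move_straight(W(.105,0,z),speed=.04,stop_force=5); print("hit",hit)
    ctrl.set_gripper(0); return st()
E
python3 - <<'E'
from h import *
phi=J[2]+np.radians(126.2)-np.pi/2-1.2; z=.0753-K*1.2
ctrl.movep(W(.105,0,.14),tool(phi+np.pi)); 
s=regrip(phi+np.pi,z); print(s["qpos"][5])
turn(phi+np.pi,z,1.2,4)
ctrl.set_gripper(.03);st()
E
```

```text
hit False
t 21.23 pos [0.5213 0.0657 0.0734] F [0.6 1.2 2.4] w 0.0076
-2.344439504393911
21.62 a 0.3 q6 -2.05 F [-0.5  1.4  4.4] M [ 0.19  0.09 -0.06] w 0.0077
22.02 a 0.6 q6 -1.75 F [-0.9  0.   4.1] M [ 0.21  0.25 -0.07] w 0.0077
22.41 a 0.9 q6 -1.45 F [-2.   1.1  6.5] M [ 0.17  0.4  -0.11] w 0.0075
22.8 a 1.2 q6 -1.15 F [-3.2  1.   7.3] M [ 0.24  0.57 -0.05] w 0.0077
t 23.14 pos [0.5206 0.0653 0.0705] F [-0.   1.1  0.8] w 0.0303
```

```bash
python3 - <<'E'
from h import *
phi=J[2]+np.radians(126.2)-np.pi/2-2.4+np.pi; z=.0753-K*2.4
ctrl.set_gripper(0); st()
turn(phi,z,1.0,4)
a=1.0
while a<1.75:
    a+=.05; ctrl.movep(W(.105,0,z-K*min(a,1.4)),tool(phi-a)); s=ctrl.observe(); m=s["wrist_torque"]
    print(round(s["time"],2),round(a,2),"q6",round(s["qpos"][5],3),"M",m.round(2),"F",s["ft_force"].round(1),round(s["width"],4))
    if abs(m[2])>.7: break
E
```

```text
t 23.46 pos [0.5202 0.0656 0.0707] F [-2.5  0.1  3.5] w 0.0078
23.81 a 0.25 q6 -0.9 F [-4.2  1.8  5.3] M [ 0.25  0.77 -0.12] w 0.0076
24.16 a 0.5 q6 -0.65 F [-5.1  1.7  5.3] M [ 0.34  0.9  -0.03] w 0.0075
24.51 a 0.75 q6 -0.4 F [-4.5  2.8  6.1] M [ 0.48  0.91 -0.03] w 0.0078
24.86 a 1.0 q6 -0.15 F [-4.6  3.2  6.9] M [ 0.57  0.94 -0.02] w 0.0074
25.11 1.05 q6 -0.097 M [ 0.69  1.   -0.01] F [-5.5  4.1  6.5] 0.0079
25.36 1.1 q6 -0.047 M [ 0.67  0.96 -0.09] F [-4.4  3.7  6.3] 0.0075
25.61 1.15 q6 0.003 M [0.65 0.93 0.03] F [-5.9  3.8  5.7] 0.0076
25.86 1.2 q6 0.053 M [ 0.71  0.97 -0.06] F [-4.4  3.1  6.1] 0.0075
26.11 1.25 q6 0.103 M [ 0.64  0.98 -0.06] F [-4.7  3.2  6.4] 0.0079
26.36 1.3 q6 0.153 M [0.76 1.   0.03] F [-5.5  3.9  6.1] 0.0077
26.61 1.35 q6 0.203 M [ 0.79  0.96 -0.03] F [-5.1  3.6  7.1] 0.0076
26.86 1.4 q6 0.251 M [0.73 0.96 0.76] F [-4.1  4.4  6.8] 0.0077
```

The torque jumped at 1.4 rad, close to the predicted stop at 1.37. I'll confirm with a small extra turn, then release and look.

```bash
python3 - <<'E'
from h import *
phi=J[2]+np.radians(126.2)-np.pi/2-2.4+np.pi; z=.0753-K*2.4
ctrl.movep(W(.105,0,z-K*1.4),tool(phi-1.43)); s=st(); print(s["wrist_torque"],s["qpos"][5])
ctrl.set_gripper(.03); ctrl.move_straight(W(.105,0,.12),speed=.12); 
ctrl.movep(W(0.0,0,.22),tool(J[2]+np.pi/2)); ctrl.set_gripper(.085); ctrl.dwell(.3)
i=ctrl.camera_info("wrist"); im=ctrl.grab_frame("wrist"); np.save("w5.npy",i,allow_pickle=True); st()
cv2.imwrite("pics/w5.png",im)
E
```

```text
t 27.11 pos [0.5197 0.0667 0.0681] F [-4.4  3.2  7.5] w 0.0077
[0.67278318 1.03065289 1.25799315] 0.2796013270321244
t 30.57 pos [ 0.4953 -0.0364  0.22  ] F [-0.5 -0.4 -0.3] w 0.085
```

View pics/w5.png

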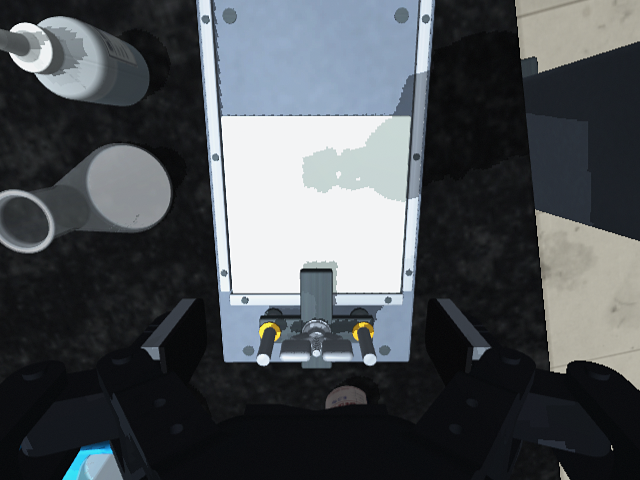

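The wings lie along the line of the rods, from (283,350) to (350,350), which is where the hard stop should leave them. The tile is flush at row 295 and the toe is on it. The flask and bottles haven't moved, so I'm handing in.

```bash
python3 -c "
from h import *
print(ctrl.sign_off()); st()"
```

```text
the job is handed in; nothing more can be done
None
the job is handed in; nothing more can be done
```

The tile is home against the end stop and clamped, and I handed the job in at about 31 s of the 58 s allowed.

**What I did:**
- I pushed the tile about 45 mm with two spread fingers. The push stopped within 1 mm of the predicted home position. A second, harder push moved it no further.
- I turned the wing nut about 3.8 rad clockwise in three grips. At the end the torque rose sharply, from near 0 to 0.76 and then 1.26 N m, within 0.03 rad of the predicted hard stop.
- I then let go and moved the arm clear.

**Last checks:** In the final picture the tile is flush and square, with the toe on its edge, and the wings are in line with the rods. The flask, dropper bottle and dark bottle stand where they were.

**Limits of the checks:**
- I did not measure how firmly the clamp holds. I inferred it from the hard-stop torque and the wing position.
- While gripping the nut, the readings showed side and upward forces of up to about 8 N. I saw no sign of touching the rods.
- The gripper reported a width of 7.7 mm on the wings, which are given as 9 mm. It held and turned the nut without slipping.

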